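# Ratchet the blood mixer's hold-down claw home

### The job

The blood mixer on the transport case has one hold-down claw still swung away from it. Work the ratchet wrench that sits on that claw's nut back and forth (clockwise seen from above drives, the return slips freely) until the claw points straight at the mixer, over its foot flange, then let go of the wrench. Turn the claw only by the wrench: do not push the claw itself.

Things in the scene. Friction and masses are not known exactly. Their poses are not given: they have to be found in the camera images.
- wrench (a joint): Swing (rad) of the steel ratchet wrench, captive on the open claw's nut, swinging level about the nut's upright axis. 0: handle squarely away from the mixer's long side; grows counter-clockwise from above. Posts 68 mm high, 95 mm from the axis, stop it at -0.5 and 0.5. Falling drives the claw (1.2 N m, 7 N at the grip) after up to 0.18 slack; rising slips over the teeth with little drag.
- wrench_grip (a point): Middle of the wrench's grey handle grip: 24 mm wide, 20 mm thick, 100 mm long, 165 mm from the swing axis, 59 mm above the work surface. Own -y axis: along the handle, away from the swing axis; z up. Below it is only the flat 6 mm aluminium plate or the work surface; 60 mm free on either side.
- wrench_axis (a point): Point on the upright axis about which wrench and claw both swing, in the middle of the wrench's round head (48 mm across, top 72 mm high), 59 mm above the work surface.
- claw (a joint): Angle (rad) of the open claw, a flat steel bar 22 mm wide, 75 mm from axis to tip, top 34 mm high, under the wrench's head. 0: home, squarely at the mixer over its white foot flange, at a stop block; grows counter-clockwise, so it reads how far it still has to turn clockwise (1.5 to 2.1 at first; a stroke gives 0.8 to 1). Stays where left. A like claw 140 mm along, on a bare nut, is already home.

How it is judged:
By the outcome, as a careful person would: the job done as asked, in the order asked, and still so for the second after the job is handed in, with the robot touching nothing.
It also fails if it takes over 51 s, if anything falls off the work surface, if the arm or the gripper's body presses on something with over 40 N, if the wrist force passes 120 N, or if a joint passes its speed limit or range.

### The arm

A 6-joint arm with a two-finger parallel gripper is mounted at the origin on the work surface. World frame = base frame: x ahead of the robot, y to its left, z up, the work surface at z = 0. Lengths are in mm, angles in rad, forces in N, time in s.
With the tool pointing down it reaches from about 325 to 875 mm from the base axis. Payload 4.4 kg.
Tool frame: the origin (TCP) lies on the centre line of the jaws, within the pads' length; the fingertips stand ahead of it and the grasp point (between the pads) lies 6 mm ahead of it (ctrl.tcp_to_tips is the z of the fingertips in the tool frame, in mm); z points along the fingers, y is the direction in which the jaws open and shut (so a half turn about z gives the same grasp; the last joint's range is limited). The gripper opens to 85 mm and grips with 20 to 120 N. Pads are 22 mm wide; open, the fingers measure 114 mm over their backs; the gripper's body (76 mm by 85 mm) begins 54 mm behind the grasp point. The pads swing forward as they close: fully open they stand 13 mm farther back than shut.
Start: joints at [-1.276, 0.207, 1.542, -0, 1.393, -0.15], TCP at [247.398, -519.058, 226.282] pointing down, gripper open.
Joint ranges: [-2.73, 2.73], [-0.86, 2.22], [0.23, 2.46], [-1.11, 4.25], [0.08, 2.63], [-2.82, 2.82]. Speed limits (rad/s): [2.79, 2.79, 3.14, 3.14, 3.14, 3.14].

### API

Orientations are given as a 3x3 rotation matrix whose columns are the frame's x, y, z axes.
In Python, from plant import ctrl, sensors, optics gives the robot as it stands. Calls block until the motion is done:
- ctrl.move_ptp(position, orientation): joint-space move of the TCP to a pose.
- ctrl.move_l(position, rot=None, vel=150, threshold=None): straight line of the TCP; rot=None keeps the orientation; vel is the mean speed in mm/s. With threshold (N) it stops when the force on the tool has changed by that much, and returns True; else False.
- ctrl.set_joints(angles): joint-space move.
- ctrl.gripper_to(opening, force=None): finger opening in mm; force is the grip in N (None keeps the last); returns when the fingers have stopped.
- ctrl.hold(seconds).
- ctrl.solve_ik(position, orientation): joint angles nearest the present ones, or None.
- sensors.read_state(): the state.
- optics.grab_frame(name): name is "side" or "top" or "wrist"; returns (picture, depth): 400x640x3 uint8, red, green, blue; 400x640 float32, mm along the optical axis (not along the pixel's ray), 0 where there is no reading.
- optics.camera_params(name): a dict with "mtx" (3x3 intrinsics, pixels), "R" (3x3) and "t" (3): a world point X has camera coordinates R X + t; the wrist camera has in their place "T_tool_cam" (4x4, takes a point from camera to tool coordinates, whose origin is the TCP and whose axes are the flange's). Camera axes: x right, y down, z forward; pixel columns grow to the right and rows downward; lengths in mm; the calibration is good to about 2 mm. A picture is of the moment at which its call begins: read the wrist's pose just before it. camera_params takes no time and is no camera call.
A pose or a line that the arm cannot do raises ctrl.MotionError and nothing moves.
- ctrl.finish_job(): hands the job in, once; it reports no verdict.
The state is a dict: "t": time; "q": joint angles; "qvel": joint speeds; "tau": joint torques, N m; "eef_pos": TCP position; "eef_rot": TCP orientation; "force": force on the tool from outside, world axes, zero at the start; "wrist_torque": the same for the moment, N m; "grip_width": finger opening in mm.
Only numpy, scipy, OpenCV 4.12 (cv2) and the standard library are available. Lean on these libraries where they do the work, as an engineer would, in place of code of your own. Each camera call takes 0.05 s, during which the arm holds its last target.

## Working session

There is one attempt and no reset: what is moved stays moved. The work goes in short steps, each a Python script; the robot and the scene stay as the last script left them, time stands still between calls to the robot, and variables do not carry over. Pictures are saved under pics/ and viewed, and the job is handed in when it is done.

```bash
ls; mkdir -p pics; python3 - <<'E'
from plant import ctrl, sensors, optics
import cv2, numpy as np
for n in ("top","side"):
    p,d=optics.grab_frame(n); cv2.imwrite(f"pics/{n}0.png",p[:,:,::-1]); np.savez(f"{n}0.npz",p=p,d=d)
    c=optics.camera_params(n); print(n,c)
print(sensors.read_state()["t"],ctrl.tcp_to_tips)
E
```

```text
pics
top {'mtx': array([[363.44333035,   0.        , 326.9590281 ],
       [  0.        , 363.44333035, 197.65134758],
       [  0.        ,   0.        ,   1.        ]]), 'R': array([[-1.83426025e-02, -9.99826909e-01, -3.11458722e-03],
       [-9.90860150e-01,  1.85942982e-02, -1.33605443e-01],
       [ 1.33640231e-01,  6.35448837e-04, -9.91029709e-01]]), 't': array([ 48.53325389, 572.1130173 , 645.17326635])}
side {'mtx': array([[494.0469003 ,   0.        , 325.06111721],
       [  0.        , 494.0469003 , 201.28897192],
       [  0.        ,   0.        ,   1.        ]]), 'R': array([[ 0.81529659, -0.57894388, -0.01074536],
       [-0.29950756, -0.40575385, -0.86351551],
       [ 0.49556705,  0.70723956, -0.5042078 ]]), 't': array([-417.84607818,  279.79520576,  416.83780987])}
0.1 25.0
```

View pics/top0.png

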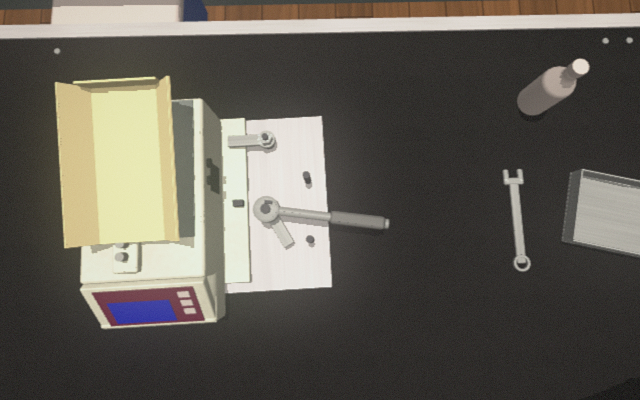

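View pics/side0.png

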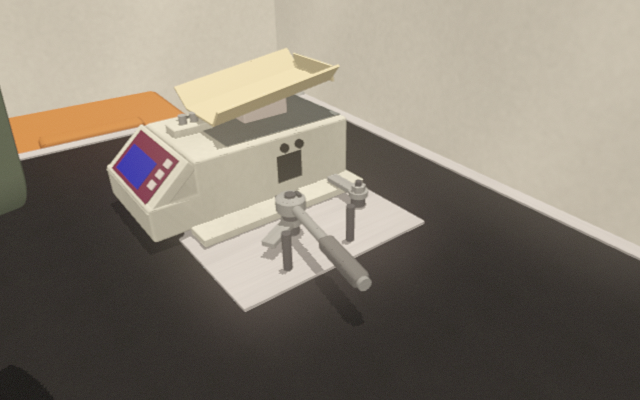

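The top picture shows the wrench head at about (266,209) and the grip from (330,217) to (388,224). The open claw's tip is at about (290,245), the posts at (307,178) and (310,240), and the mixer on the left (+y). I'll measure these now.

```bash
cat > h.py <<'E'
import numpy as np, cv2
from plant import ctrl, sensors, optics
def ray(name,px,z):
    c=optics.camera_params(name); R,t=c["R"],c["t"]
    o=-R.T@t; v=R.T@np.linalg.inv(c["mtx"])@np.array([px[0],px[1],1.0])
    return o+v*(z-o[2])/v[2]
def cloud(name,d):
    c=optics.camera_params(name); v,u=np.mgrid[0:400,0:640]
    P=np.stack([u*d,v*d,d],-1)@np.linalg.inv(c["mtx"]).T
    return (P-c["t"])@c["R"]
E
python3 - <<'E'
from h import *
z=np.load("top0.npz");p,d=z["p"],z["d"];W=cloud("top",d)
for px in [(266,209),(345,219),(375,223),(290,243),(232,142),(300,270),(420,300)]: print(px,W[px[1],px[0]].round(1))
im=cv2.resize(p[100:300,210:410,::-1],None,fx=4/1.34,fy=4/1.34,interpolation=cv2.INTER_CUBIC);cv2.imwrite("pics/z0.png",im)
H=W[...,2]; roi=np.zeros(H.shape,bool); roi[180:260,240:400]=1
m=(roi&(H>50)&(H<85)).astype(np.uint8); n,l,s,c=cv2.connectedComponentsWithStats(m); print(s,c)
# grip: height-based, right part
g=m.copy(); g[:,:333]=0
ys,xs=np.nonzero(g); print(cv2.minAreaRect(np.c_[xs,ys].astype(np.float32)), np.median(H[g>0]))
# plate right edge & flange edge via bright mask
g=cv2.cvtColor(p,cv2.COLOR_RGB2GRAY)
E
```

```text
(266, 209) [549.6 146.1  76.2]
(345, 219) [529.6   6.6  71.8]
(375, 223) [521.7 -46.6  69.8]
(290, 243) [489.6 108.4  33.2]
(232, 142) [685.6 219.6  33.9]
(300, 270) [438.2  92.1   7.6]
(420, 300) [ 377.2 -136.3    0.4]
[[     0      0    640    400 254150]
 [   252    196    137     34   1798]
 [   305    235      8      8     52]] [[319.53526264 199.38452489]
 [314.82647386 214.69132369]
 [308.75       238.61538462]]
((360.0150146484375, 220.04183959960938), (56.0379638671875, 13.582554817199707), 6.842773914337158) 68.79266390842398
```

View pics/z0.png

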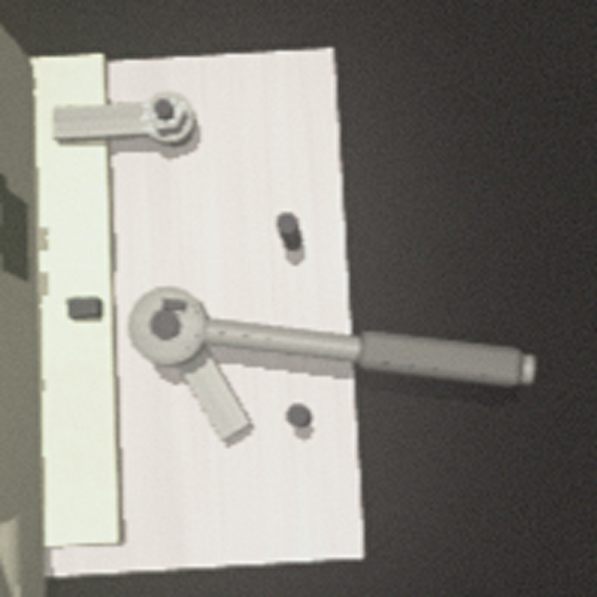

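```bash
python3 - <<'E'
from h import *
z=np.load("top0.npz");p,d=z["p"],z["d"];W=cloud("top",d);H=W[...,2]
m=np.zeros(H.shape,bool); m[190:235,245:283]=1; m&=(H>58)&(H<85)
P=W[m][:,:2]; print("head depth c",cv2.minEnclosingCircle(P[P[:,1]>122].astype(np.float32)))
ys,xs=np.nonzero(m); k=xs<276
(cx,cy),r=cv2.minEnclosingCircle(np.c_[xs,ys][k].astype(np.float32)); A=ray("top",(cx,cy),70); print("head px",cx,cy,r,A)
g=np.zeros(H.shape,bool); g[200:240,331:392]=1; g&=(H>45)&(H<85)
Q=W[g]; print("grip y range",Q[:,1].min(),Q[:,1].max(),Q.mean(0))
ys,xs=np.nonzero(g); L=cv2.fitLine(np.c_[xs,ys].astype(np.float32),cv2.DIST_L2,0,.01,.01).ravel()
a=ray("top",(333,L[3]+(333-L[2])*L[1]/L[0]),65); b=ray("top",(385,L[3]+(385-L[2])*L[1]/L[0]),65)
print(a,b); u=(b-a)/np.linalg.norm(b-a); hd=np.arctan2(u[1],u[0]); print("grip dir",hd)
dd=A-a; print("axis offset from handle line",u[0]*dd[1]-u[1]*dd[0])
# plate right edge, flange edge, by threshold
gr=cv2.cvtColor(p,cv2.COLOR_RGB2GRAY)
E=[]
for r in list(range(125,170))+list(range(245,280)):
    xs=np.nonzero(gr[r,290:345]>130)[0]
    if len(xs): E.append((290+xs.max()+.5,r))
l=cv2.fitLine(np.float32(E),cv2.DIST_HUBER,0,.01,.01).ravel()
e1=ray("top",l[2:]-l[:2]*80,6);e2=ray("top",l[2:]+l[:2]*80,6)
v=(e1-e2)[:2]; v/=np.linalg.norm(v); v*=np.sign(v[0]); print("edge dir",v,"normal away angle",np.arctan2(v[1],v[0])-np.pi/2, e1,e2)
for px,zz in [((306.5,173),68),((310.2,238.7),68)]:
    q=ray("top",px,zz); print("post",q,np.hypot(*(q-A)[:2]),np.arctan2(*(q-A)[1::-1]))
q=ray("top",(290,244),34);print("claw tip",q,np.hypot(*(q-A)[:2]),np.arctan2(*(q-A)[1::-1]))
q=ray("top",(265,138),55);print("other nut",q,np.hypot(*(q-A)[:2]),np.arctan2(*(q-A)[1::-1]))
E
```

```text
head depth c ((550.6106567382812, 147.09353637695312), 25.770593643188477)
head px 265.2727355957031 208.67532348632812 13.474864959716797 [550.85517212 148.47679135  70.        ]
grip y range -70.5551313497817 31.49032267996794 [527.9303075  -17.54432632  68.3091886 ]
[534.58773212  27.68905652  65.        ] [521.4890539  -65.11424882  65.        ]
grip dir -1.7110146125095478
axis offset from handle line -0.7734211886756981
edge dir [0.99912973 0.04171068] normal away angle -1.5290735449459245 [741.86202522  45.44435661   6.        ] [423.54103119  32.15540723   6.        ]
post [614.79220895  74.20979067  68.        ] 97.99761257087752 -0.8600037351213596
post [496.09396788  68.93551376  68.        ] 96.56916862723543 -2.1737371087069715
claw tip [487.74152575 108.31711329  34.        ] 74.8072997739486 -2.574903488642459
other nut [685.86739859 152.14564591  55.        ] 135.0620664394712 0.027167553509977918
```

Everything agrees with the given sizes: posts 97–98 mm from the axis, claw tip at 75 mm, handle line passing 0.8 mm from the axis. That puts the wrench at about -0.18 and the claw at about 2.10. Next I grasp the grip.

```bash
cat >> h.py <<'E'
A=np.array([550.5,147.5]); Z0=-1.527
def pose(w,z=65,r=165):
    a=Z0+w; u=np.array([np.cos(a),np.sin(a),0])
    R0=sensors.read_state()["eef_rot"]
    zt=np.array([0,0,-1.]); x=u if u@R0[:,0]>0 else -u
    return np.r_[A+r*u[:2],z], np.c_[x,np.cross(zt,x),zt]
def swing(w0,w1,vel=110,thr=20,step=0.125):
    for w in np.linspace(w0,w1,int(np.ceil(abs(w1-w0)/step))+1)[1:]:
        p,R=pose(w); hit=ctrl.move_l(p,R,vel=vel,threshold=thr)
        if hit: break
    return rep("HIT" if hit else "ok"),hit
def rep(s=""):
    st=sensors.read_state(); e=st["eef_pos"][:2]-A
    w=np.arctan2(e[1],e[0])-Z0
    print(s,"t%.2f w%.3f r%.1f z%.1f F"%(st["t"],w,np.hypot(*e),st["eef_pos"][2]),np.round(st["force"],1),"grip %.1f"%st["grip_width"]); return w
E
python3 - <<'E'
from h import *
p,R=pose(-0.183,150); print(ctrl.solve_ik(p,R))
ctrl.gripper_to(60); ctrl.move_ptp(p,R); rep()
p,R=pose(-0.183); print(ctrl.move_l(p,R,vel=100,threshold=15)); rep()
ctrl.gripper_to(10,force=40); rep("gripped")
P,d=optics.grab_frame("top"); cv2.imwrite("pics/t1.png",P[:,:,::-1])
print(swing(-0.183,0.0))
E
```

```text
[-1.94174641e-01  1.84119090e-01  1.73508280e+00 -4.44089210e-16
  1.22239076e+00 -5.49709682e-02]
 t2.56 w-0.181 r165.9 z150.2 F [-0.3 -0.4 -0.5] grip 59.9
False
 t3.56 w-0.179 r165.1 z65.6 F [-0.4  0.4  0.5] grip 59.8
gripped t4.09 w-0.183 r165.0 z65.1 F [0.2 0.  0.1] grip 10.0
ok t4.71 w-0.003 r164.9 z64.8 F [-0.4 -0.6  0.4] grip 9.8
(np.float64(-0.003126791206834012), False)
```

View pics/t1.png

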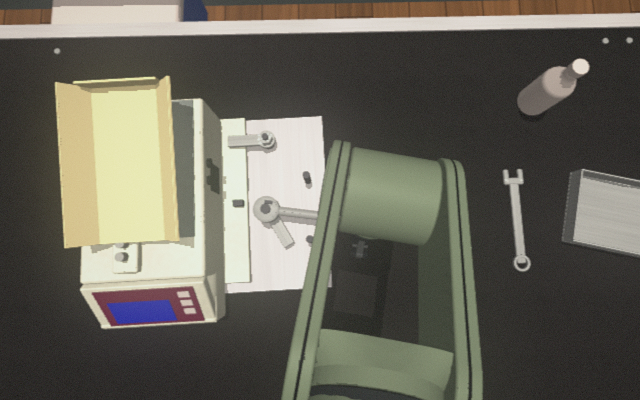

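```bash
python3 - <<'E'
from h import *
for n in("side","wrist","top"):
    P,d=optics.grab_frame(n); cv2.imwrite(f"pics/{n}2.png",P[:,:,::-1])
print(sensors.read_state()["eef_rot"].round(3))
E
```

```text
[[-0.042  0.999 -0.002]
 [ 0.999  0.042  0.   ]
 [ 0.    -0.002 -1.   ]]
```

View pics/side2.png

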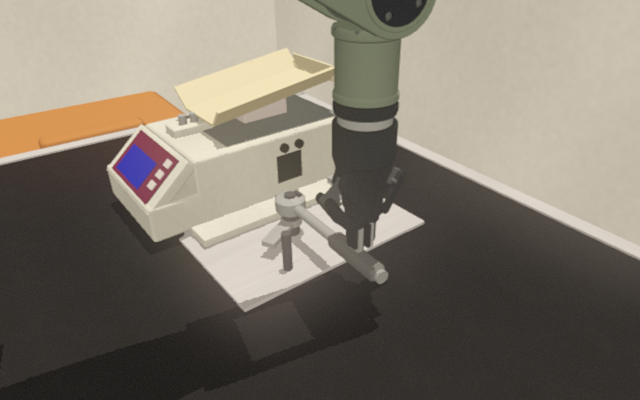

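View pics/wrist2.png

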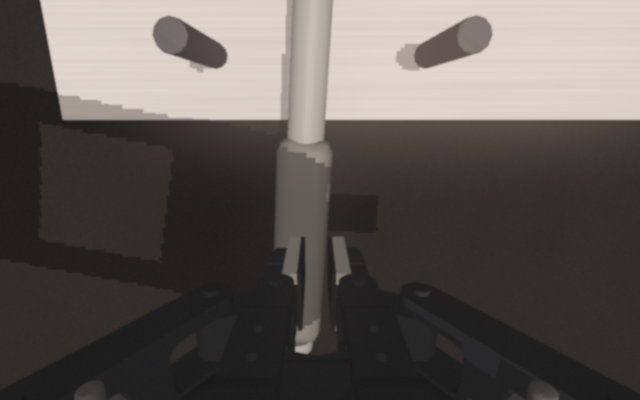

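View pics/top2.png

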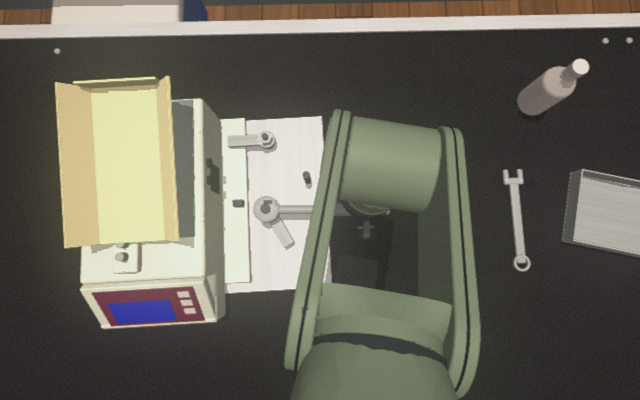

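```bash
python3 - <<'E'
from h import *
st=sensors.read_state()
P,d=optics.grab_frame("wrist"); c=optics.camera_params("wrist"); T=c["T_tool_cam"]
for px in [(303,190),(285,200),(323,200),(315,260),(310,300),(303,348),(293,258),(341,258),(290,275),(345,275),(306,60)]:
    D=d[px[1],px[0]]; q=T[:3,:3]@(np.linalg.inv(c["mtx"])@[px[0]*D,px[1]*D,D])+T[:3,3]
    print(px,q.round(1),(st["eef_rot"]@q+st["eef_pos"]).round(1))
S,_=optics.grab_frame("side"); a=cv2.resize(S[150:300,250:450,::-1],None,fx=4,fy=4,interpolation=cv2.INTER_CUBIC)
a=np.clip(a.astype(float)*1.7,0,255).astype(np.uint8);cv2.imwrite("pics/zs.png",a)
a=cv2.resize(P[120:370,180:460,::-1],None,fx=2.3,fy=2.3);a=np.clip(a.astype(float)*2,0,255).astype(np.uint8);cv2.imwrite("pics/zw.png",a)
E
```

```text
(303, 190) [29.7 -4.8 -6.8] [550.4  12.4  71.2]
(285, 200) [ 24.4 -12.7  -3.8] [542.6   6.8  68.2]
(323, 200) [24.6  3.8 -4.3] [559.1   7.6  68.7]
(315, 260) [-2.8  0.3 -6.3] [556.8 -19.8  70.7]
(310, 300) [-23.2  -2.1  -6. ] [555.3 -40.3  70.4]
(303, 348) [-50.4  -5.7  -4.7] [552.8 -67.7  69.1]
(293, 258) [ 10.4  -7.7 -32. ] [548.3  -7.   96.4]
(341, 258) [ 10.    9.9 -31.2] [565.9  -6.7  95.6]
(290, 275) [ 10.2  -7.9 -44.5] [548.1  -7.3 109. ]
(345, 275) [ 11.3  10.1 -46.8] [566.1  -5.3 111.1]
(306, 60) [81.5 -3.2 -2.6] [549.8  64.2  67.1]
```

View pics/zs.png

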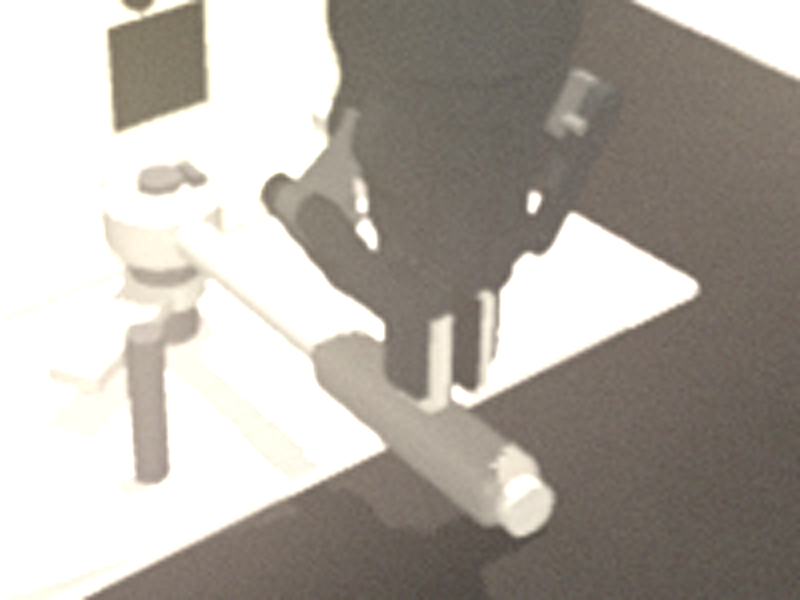

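View pics/zw.png

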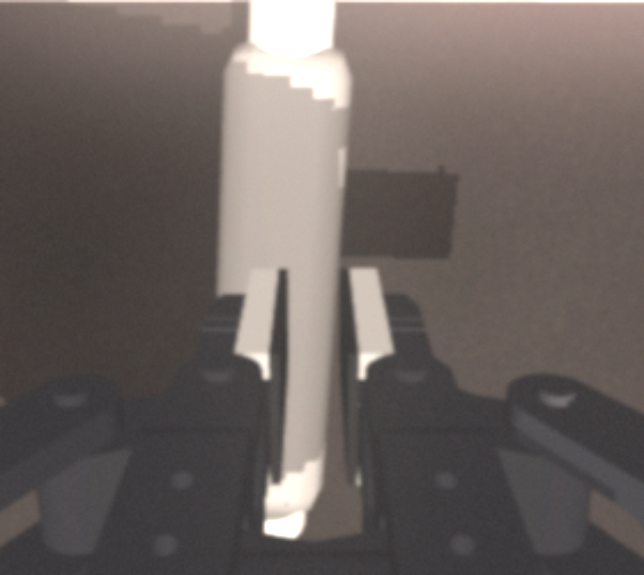

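```bash
python3 - <<'E'
from h import *
st=sensors.read_state(); c=optics.camera_params("side")
def pr(X): 
    q=c["mtx"]@(c["R"]@X+c["t"]); q=q/q[2]; return q[:2].round(0),((q[:2]-[250,150])*4).round(0)
for off in (-5,5):
  for zt in (-10,0,6,15,25):
    for xo in (-11,11):
      X=st["eef_pos"]+st["eef_rot"]@np.array([xo,off,zt]); print(off,zt,xo,X.round(0),pr(X))
P,d=optics.grab_frame("wrist"); w=optics.camera_params("wrist"); T=w["T_tool_cam"]
for y in range(234,300,6):
  for x in (293,341):
    x=int(x+(0 if y>245 else (5 if x<300 else -2))); D=d[y,x]; q=T[:3,:3]@(np.linalg.inv(w["mtx"])@[x*D,y*D,D])+T[:3,3]; print((x,y),q.round(1),end=" ")
  print()
print(T.round(3))
E
```

```text
-5 -10 -11 [552. -28.  75.] (array([363., 249.]), array([450., 397.]))
-5 -10 11 [551.  -6.  75.] (array([351., 242.]), array([406., 366.]))
-5 0 -11 [552. -28.  65.] (array([362., 256.]), array([449., 422.]))
-5 0 11 [551.  -6.  65.] (array([351., 248.]), array([405., 391.]))
-5 6 -11 [552. -28.  59.] (array([362., 259.]), array([449., 437.]))
-5 6 11 [551.  -6.  59.] (array([351., 252.]), array([405., 406.]))
-5 15 -11 [552. -28.  50.] (array([362., 265.]), array([448., 460.]))
-5 15 11 [551.  -6.  50.] (array([351., 257.]), array([404., 428.]))
-5 25 -11 [552. -28.  40.] (array([362., 271.]), array([447., 484.]))
-5 25 11 [551.  -6.  40.] (array([351., 263.]), array([404., 452.]))
5 -10 -11 [562. -28.  75.] (array([368., 246.]), array([473., 386.]))
5 -10 11 [561.  -6.  75.] (array([357., 239.]), array([429., 356.]))
5 0 -11 [562. -28.  65.] (array([368., 253.]), array([472., 411.]))
5 0 11 [561.  -6.  65.] (array([357., 245.]), array([428., 380.]))
5 6 -11 [562. -28.  59.] (array([368., 256.]), array([472., 426.]))
5 6 11 [561.  -6.  59.] (array([357., 249.]), array([427., 395.])
[... 486 characters left out ...]
-26.4] (341, 252) [ 10.2  10.3 -26.5] 
(293, 258) [  9.9  -7.8 -31. ] (341, 258) [  9.6  10.  -30.3] 
(293, 264) [ 10.2  -7.4 -36.6] (341, 264) [  9.9   9.6 -36. ] 
(293, 270) [ 10.2  -7.2 -41.1] (341, 270) [ 10.3   9.2 -41.4] 
(293, 276) [  9.7  -7.  -44.3] (341, 276) [  9.7   9.  -44.4] 
(293, 282) [ 11.3  -6.5 -51.3] (341, 282) [ 11.4   8.5 -51.4] 
(293, 288) [ 10.5  -6.4 -53.4] (341, 288) [ 10.9   8.3 -54.1] 
(293, 294) [ 10.2  -6.2 -56.4] (341, 294) [ 11.    8.1 -57.8] 
[[-1.00000e-03 -9.65000e-01 -2.63000e-01  6.58110e+01]
 [ 1.00000e+00 -1.00000e-03  0.00000e+00  7.29000e-01]
 [-0.00000e+00 -2.63000e-01  9.65000e-01 -1.49101e+02]
 [ 0.00000e+00  0.00000e+00  0.00000e+00  1.00000e+00]]
```

The two views agree that the fingertips are just on top of the handle, at about z 71, not at 40 as `tcp_to_tips` says. The pads closed above the grip. I'll lift off and measure the tips clear of the wrench.

```bash
python3 - <<'E'
from h import *
st=sensors.read_state()
print(ctrl.tcp_to_tips)
ctrl.move_l(st["eef_pos"]+[0,0,70],vel=120); rep("up")
w=optics.camera_params("wrist"); T=w["T_tool_cam"]; c=optics.camera_params("side")
def look(tag):
    st=sensors.read_state(); rep(tag)
    P,d=optics.grab_frame("wrist"); v,u=np.mgrid[0:400,0:640]
    Q=np.stack([u*d,v*d,d],-1)@np.linalg.inv(w["mtx"]).T@T[:3,:3].T+T[:3,3]
    m=(d>0)&(abs(Q[...,0])<13)&(Q[...,2]<40)
    z=Q[m][:,2]; print(tag,"max finger z",np.percentile(z,[90,99,99.9]),z.max())
    S,D=optics.grab_frame("side"); cv2.imwrite(f"pics/s_{tag}.png",S[:,:,::-1]); cv2.imwrite(f"pics/w_{tag}.png",P[:,:,::-1])
    C=cloud("side",D); e=st["eef_pos"]; m=(D>0)&(abs(C[...,0]-e[0])<40)&(abs(C[...,1]-e[1])<16)&(C[...,2]>85)
    print("side lowest z", np.sort(C[m][:,2])[:8].round(1), "tool tip z", (e[2]-np.sort(C[m][:,2])[:3]).round(1))
look("a10")
ctrl.gripper_to(50); look("a50")
P,d=optics.grab_frame("top"); cv2.imwrite("pics/t3.png",P[:,:,::-1])
E
```

```text
25.0
up t5.74 w-0.008 r164.7 z134.2 F [-0.6  0.8 -0.1] grip 10.0
a10 t5.74 w-0.008 r164.7 z134.2 F [-0.6  0.8 -0.1] grip 10.0
a10 max finger z [-51.36466515 -17.16269986 -10.06818901] -6.710307696276658
side lowest z [138.3 138.5 138.5 138.6 138.9 139.3 139.5 139.5] tool tip z [-4.1 -4.2 -4.3]
a50 t6.31 w-0.005 r164.8 z134.6 F [-0.2 -0.5  0.3] grip 50.1
a50 max finger z [-45.34678955 -17.10938529 -11.17768208] -8.62483548053973
side lowest z [142.7 142.9 143.  143.2 143.2 143.4 143.4 143.4] tool tip z [-8.1 -8.3 -8.3]
```

View pics/s_a50.png

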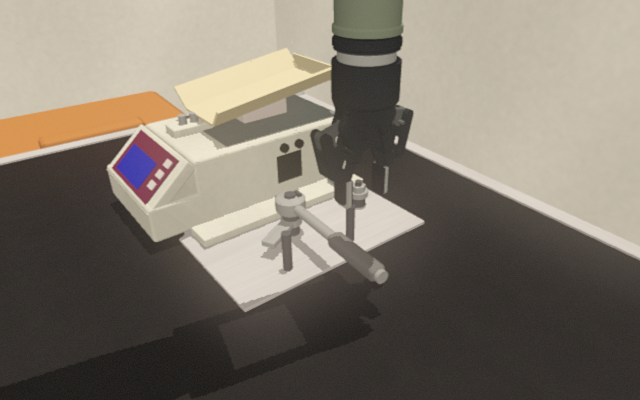

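View pics/w_a50.png

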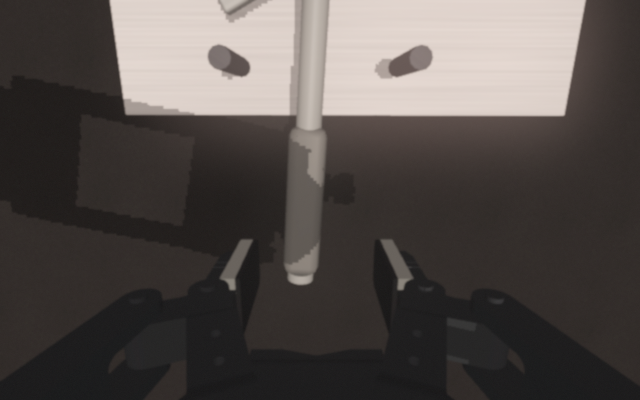

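The tips really stand at tool z of about -6 (both views), 31 mm short of the stated 25. The reported frame otherwise agrees with the scene, so I'll take the TCP to z 34, which puts the tips at about 40, and check the grasp width.

```bash
sed -i 's/def pose(w,z=65/def pose(w,z=34/' h.py; python3 - <<'E'
from h import *
p,R=pose(-0.02); print(ctrl.move_l(p,R,vel=110,threshold=12)); rep("down")
ctrl.gripper_to(10,force=40); w=rep("gripped")
P,d=optics.grab_frame("wrist"); cv2.imwrite("pics/w4.png",P[:,:,::-1])
P,d=optics.grab_frame("side"); cv2.imwrite("pics/s4.png",P[:,:,::-1])
E
```

```text
False
down t7.53 w-0.015 r165.2 z34.8 F [0.2 0.  0. ] grip 50.0
gripped t7.87 w-0.015 r165.2 z35.0 F [ 0.2 -0.3  3.6] grip 22.9
```

View pics/s4.png

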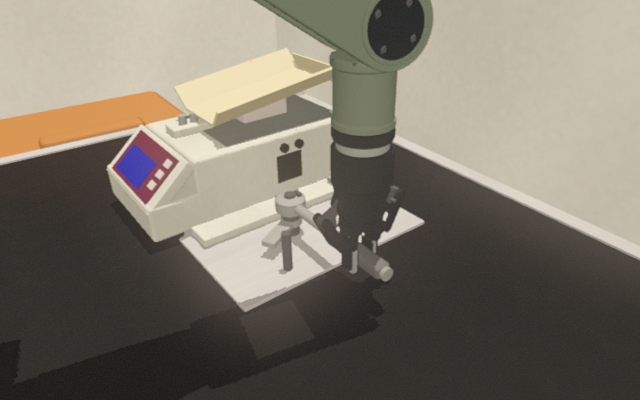

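The grasp is good: width 22.9 mm, with the fingers straddling the grip. Now the first full stroke.

```bash
python3 - <<'E'
from h import *
w,h=swing(-0.015,0.46)
P,d=optics.grab_frame("top"); cv2.imwrite("pics/t5.png",P[:,:,::-1])
w,h=swing(w,-0.46)
P,d=optics.grab_frame("top"); cv2.imwrite("pics/t6.png",P[90:300,200:420,::-1].repeat(2,0).repeat(2,1)); 
E
```

```text
ok t9.28 w0.463 r166.1 z35.0 F [ 2.6 -1.2  7.4] grip 23.3
ok t11.92 w-0.456 r164.6 z34.9 F [3.9 1.  7.3] grip 23.3
```

View pics/t6.png

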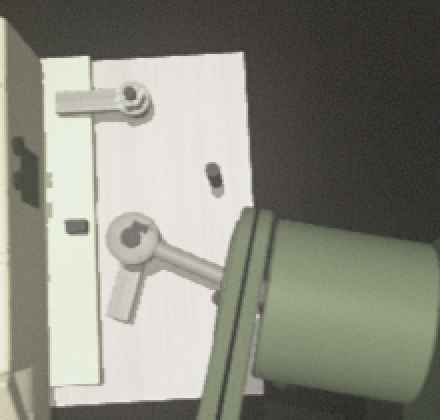

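The claw has turned. Its tip is now at about (260,249) in the full picture. Second stroke.

```bash
cat >> h.py <<'E'
def claw(px):
    q=ray("top",px,34)[:2]-A; print("claw",(np.arctan2(q[1],q[0])-Z0-np.pi)%(2*np.pi),"r",np.hypot(*q))
E
python3 - <<'E'
from h import *
claw((260,249))
w,h=swing(-0.456,0.475)
w,h=swing(w,-0.475)
P,d=optics.grab_frame("top"); cv2.imwrite("pics/t7.png",P[90:300,200:420,::-1].repeat(2,0).repeat(2,1)); 
E
```

```text
claw 1.2966278070730635 r 72.88099109832746
ok t14.57 w0.481 r166.0 z35.0 F [ 3.5 -0.7  5.7] grip 23.2
ok t17.17 w-0.472 r164.6 z34.9 F [4.5 0.8 7.8] grip 23.4
```

View pics/t7.png

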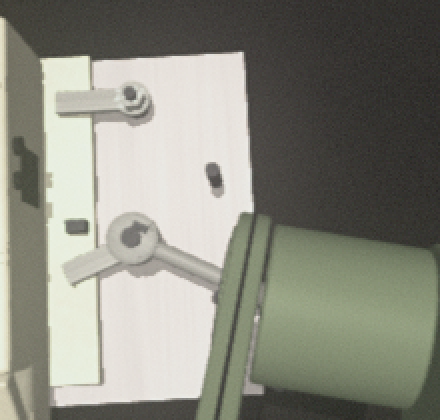

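```bash
python3 - <<'E'
from h import *
claw((234,226.5))
w,h=swing(-0.472,0.475)
w,h=swing(w,0.1,vel=90,thr=15)
if not h: w,h=swing(w,-0.46,vel=45,thr=14)
P,d=optics.grab_frame("top"); cv2.imwrite("pics/t8.png",P[90:300,200:420,::-1].repeat(2,0).repeat(2,1)); 
E
```

```text
claw 0.3628377725405567 r 71.50035634750498
ok t19.82 w0.480 r166.0 z35.0 F [ 3.7 -0.6  6.4] grip 23.7
ok t21.12 w0.105 r165.3 z35.0 F [ 5.  -0.4  5.7] grip 23.5
HIT t21.93 w-0.002 r165.1 z35.0 F [ 8.5  1.1 -5.5] grip 23.8
```

View pics/t8.png

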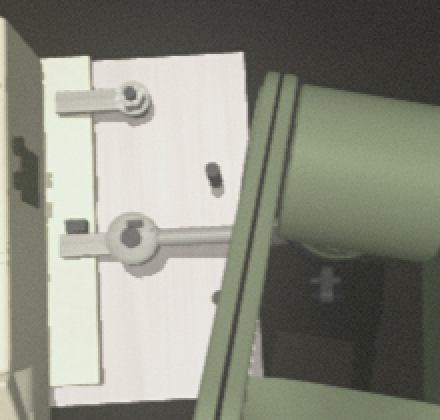

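The claw is almost home, with its edge close to the stop block. The hit may have come early, since it was mostly a change in Fz, so I'll carry on gently.

```bash
python3 - <<'E'
from h import *
w=0.0
for k in range(8):
    w-=0.012
    p,R=pose(w); h=ctrl.move_l(p,R,vel=15,threshold=18); rep(f"{h}")
    F=sensors.read_state()["force"]
    if h or np.hypot(F[0],F[1])>22: break
P,d=optics.grab_frame("top"); cv2.imwrite("pics/t9.png",cv2.resize(P[150:260,215:355,::-1],None,fx=5,fy=5,interpolation=cv2.INTER_CUBIC))
E
```

```text
False t22.43 w0.008 r165.0 z35.0 F [12.1  1.4 -0. ] grip 23.5
False t22.71 w0.001 r165.0 z35.0 F [14.   0.7 -1. ] grip 23.5
False t22.99 w-0.007 r165.0 z35.0 F [16.2  1.8 -3.2] grip 23.4
False t23.27 w-0.014 r165.0 z35.0 F [18.8  2.5 -6.2] grip 23.2
False t23.56 w-0.021 r165.0 z35.1 F [20.8  2.9 -7.3] grip 23.6
False t23.84 w-0.026 r164.8 z35.1 F [ 23.5   2.6 -10.9] grip 23.8
```

View pics/t9.png

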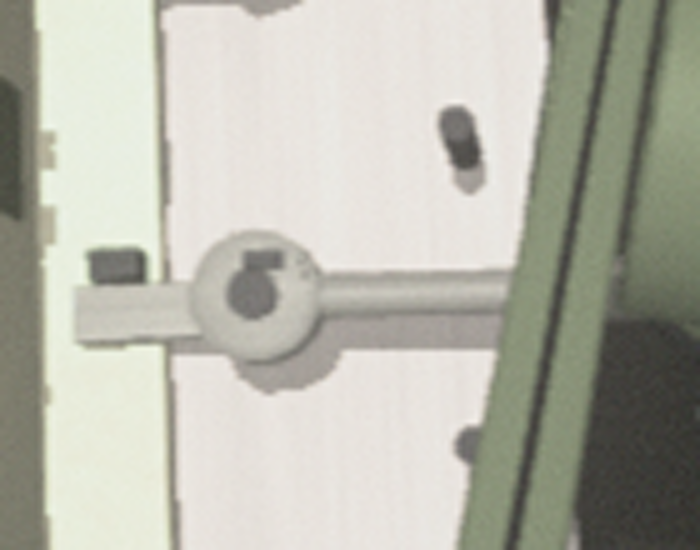

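The side force rose steadily from 12 to 23 N with almost no movement, so the claw is against its stop block. I'll ease off, release and retreat.

```bash
python3 - <<'E'
from h import *
p,R=pose(0.012); ctrl.move_l(p,R,vel=15); rep("eased")
ctrl.gripper_to(55); rep("open")
st=sensors.read_state(); ctrl.move_l(st["eef_pos"]+[0,0,140],vel=120); rep("up")
ctrl.set_joints([-1.276,0.207,1.542,0,1.393,-0.15]); rep("away")
P,d=optics.grab_frame("top"); cv2.imwrite("pics/t10.png",cv2.resize(P[110:260,215:415,::-1],None,fx=4,fy=4,interpolation=cv2.INTER_CUBIC))
P,d=optics.grab_frame("side"); cv2.imwrite("pics/s10.png",P[:,:,::-1])
E
```

```text
eased t24.97 w0.027 r164.9 z34.9 F [10.1  1.9  2.7] grip 23.2
open t25.38 w0.000 r164.6 z32.8 F [ 0.2 -0.1  0. ] grip 54.8
up t26.68 w-0.004 r164.5 z171.7 F [ 0.2 -0.   0.5] grip 55.3
away t28.81 w-0.470 r731.0 z225.7 F [0.1 1.3 0.1] grip 54.8
```

View pics/t10.png

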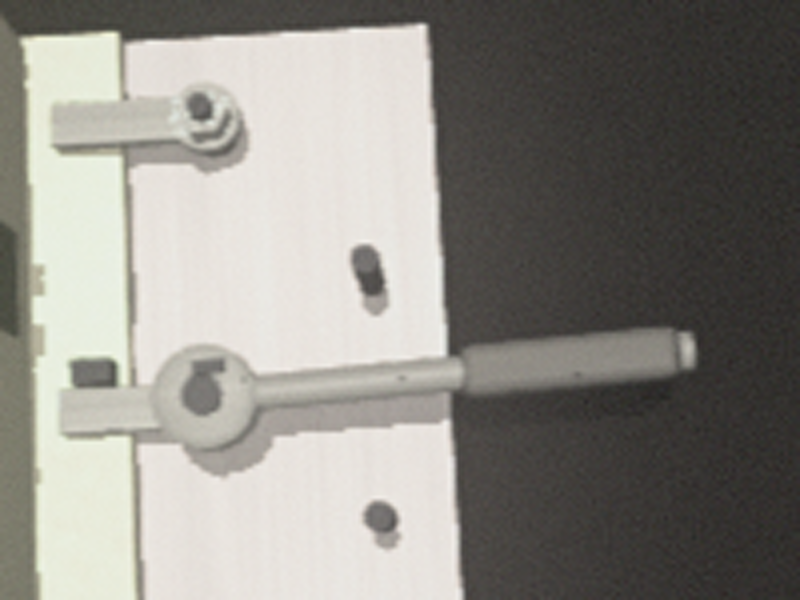

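View pics/s10.png

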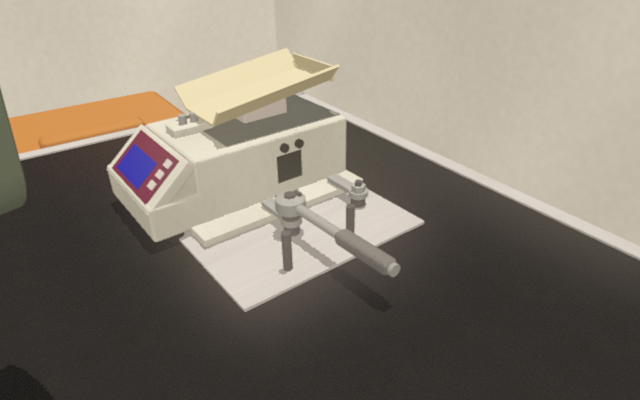

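```bash
python3 - <<'E'
from h import *
P,d=optics.grab_frame("top"); H=cloud("top",d)[...,2]
for n,(r0,r1,c0,c1) in {"home claw":(130,152,228,256),"worked claw":(203,222,231,252)}.items():
    m=np.zeros(H.shape,bool); m[r0:r1,c0:c1]=1; m&=(H>27)&(H<42)
    cs=[c for c in range(c0,c1) if m[:,c].sum()>4]
    pts=np.array([ray("top",(c,np.nonzero(m[:,c])[0].mean()),34)[:2] for c in cs])
    k=np.polyfit(pts[:,1],pts[:,0],1); print(n,len(cs),"heading",np.arctan2(1,k[0]),"rel home",np.arctan2(1,k[0])-Z0-np.pi,"width px",m.sum(0)[cs])
E
```

```text
home claw 28 heading 1.6173002559487497 rel home 0.002707602358956507 width px [11 12 11 12 11 11 12 12 12 12 12 12 12 12 12 11 12 12 12 12 10 11 11 12
 12 12 12 12]
worked claw 21 heading 1.5170882717833294 rel home -0.09750438180646359 width px [12 15 16 16 16 16 16 15 15 15 15 14 14 12 12 12 12 12 12 12 12]
```

The stop block's pixels got into the worked claw's fit (width 16 px against 12), so I'll use only the clean lower edge.

```bash
python3 - <<'E'
from h import *
acc={}
for i in range(6):
    P,d=optics.grab_frame("top"); H=cloud("top",d)[...,2]; g=cv2.cvtColor(P,cv2.COLOR_RGB2GRAY).astype(float)
    for n,(r0,r1,c0,c1) in {"home":(130,152,230,254),"worked":(203,224,232,253)}.items():
        m=np.zeros(H.shape,bool); m[r0:r1,c0:c1]=1; m&=(H>25)&(H<42)
        pts=np.array([ray("top",(c,np.nonzero(m[:,c])[0].max()+.5),34)[:2] for c in range(c0,c1) if m[:,c].any()])
        acc.setdefault(n,[]).append(np.arctan2(1,np.polyfit(pts[:,1],pts[:,0],1)[0])-Z0-np.pi)
for n in acc: print(n,np.round(acc[n],3),np.mean(acc[n]))
print(sensors.read_state()["t"])
E
```

```text
home [ 0.004 -0.003 -0.01  -0.01   0.048 -0.001] 0.004680442801616651
worked [0.017 0.036 0.019 0.007 0.04  0.035] 0.025597956827831947
29.2583
```

```bash
python3 -c "
from plant import ctrl
ctrl.finish_job()"
```

```text
the job is handed in; nothing more can be done
```

The claw is home over the mixer's foot flange, against its stop block, and I have handed the job in. It took three ratchet strokes on the wrench grip, from a start of about 2.1 rad. The wrench is released, the arm is back at its start pose, and the clock read about 29 s.

**Last checks**
- **Stop reached:** on the final drive the side force rose steadily to 23 N, well above the 7 N it takes to turn the claw. So it was against the block.
- **Final angle:** the claw's lower edge, fitted in six pictures, reads 0.026 rad from home on average (0.007 to 0.040). The claw that was already home reads 0.005 by the same method, so the difference is about the noise of the measurement.

**What disagreed or went wrong**
- **Fingertip length:** `ctrl.tcp_to_tips` says 25 mm, but the side and wrist cameras both put the tips at about -6 mm. My first grasp therefore closed on top of the handle. It dragged the wrench about 0.15 rad in the free direction without turning the claw. I corrected the height and gripped again.
- **Final angle, first fit:** this read -0.10 rad because it took in the stop block's pixels, so I discarded it for the lower-edge fit above.
- **First stop signal:** the force threshold tripped mostly on a change in vertical force, so I pressed on slowly until the side force confirmed the stop.

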